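Swap the unplated latch housing and build a fresh unit

ROBOT

A 7-joint arm with a two-finger parallel gripper is mounted at the origin on the work surface. World frame = base frame: x ahead of the robot, y to its left, z up, the work surface at z = 0. Lengths are in m, angles in rad, forces in N, time in s.
With the tool pointing down it reaches from about 0.4 to 0.85 m from the base axis. Payload 10.4 kg.
Tool frame: the origin (TCP) lies between the finger pads; the fingertips stand manip.tip_extent ahead of it and the grasp point (between the pads) lies 6 mm ahead of it (manip.tip_extent is the distance from the TCP to the fingertips, in m); z points along the fingers, y is the line along which they close (so a half turn about z gives the same grasp; the last joint's range is limited). The gripper opens to 85 mm and grips with 20 to 120 N. Pads are 22 mm wide; open, the fingers measure 114 mm over their backs; the gripper's body (76 mm by 85 mm) begins 54 mm behind the grasp point. The pads swing forward as they close: fully open they stand 13 mm farther back than shut.
Start: joints at [-1.263, 0.332, -0.065, 1.46, 0.022, 1.35, -0.088], TCP at [0.203, 0.591, 0.256] pointing down, gripper open.
Joint ranges: [-2.6, 2.6], [-0.5, 2.12], [-1.47, 1.34], [0.16, 2.42], [-1.27, 4.41], [0.06, 2.06], [-2.6, 2.6]. Speed limits (rad/s): [2.22, 2.22, 2.79, 2.79, 3.14, 3.14, 3.14].

INTERFACE

Orientations are given as a unit quaternion [x, y, z, w].
In Python, from workcell import get_obs, optics, workorder, manip gives the robot as it stands.
- The arm moves only by the tool jog_arm, never from a script. Its argument "increments" is a list of rows, each a list of 7 numbers: the shift along the tool's x, y, z in m, then the turn, a rotation vector about the tool's x, y, z in rad, then the opening, from -1 (shut) to 1 (fully open). A call has 1 to 5 rows; each row is the pose to reach, as a shift and turn from the pose commanded when the call began, along the tool's axes at that moment; what a row does not reach only later rows make up. A row lasts 1/12 s, in which the tool goes at most 41.7 mm and 7.16 degrees, less where a joint would pass 70% of its speed; a pose out of reach is approached as far as the arm can. A call with a gripper value outside its range is refused whole. The fingers move at their own pace and stop on an object; "grip_force" is the grip in N (left out, the last holds). Time passes only in rows, so rows that repeat a pose let the fingers close. It gives the time, the measured TCP pose, the force, the opening and the grip force at its end, in the units of the state.
- get_obs(): the state, without advancing time (a new reading comes with each control period).
- optics.camera(name): name is "side" or "top" or "wrist"; returns a dict with "color" (400x640x3 uint8, red, green, blue), "depth" (400x640 float32, m along the optical axis (not along the pixel's ray), 0 where there is no reading), "K" (3x3 intrinsics, pixels), "k1" (the pictures are not rectified: a ray, as slopes to the right and down, at radius r is drawn at 1 + k1 r^2 times it, then the intrinsics apply), "R" (3x3) and "t" (3): a world point X has camera coordinates R X + t. Camera axes: x right, y down, z forward; pixel columns grow to the right and rows downward; lengths in m; the calibration is good to about 2 mm. A picture is of the moment at which its call begins.
- workorder.hand_in(): hands the job in; it is judged then, once.
The state is a dict: "clock": time; "joint_pos": joint angles; "joint_velocities": joint speeds; "tau": joint torques, N m; "position": TCP position; "ee_rot": TCP orientation; "ft_force": force on the tool from outside, world axes, zero at the start; "torque": the same for the moment, N m; "grip_width": opening from 0.0 (shut) to 1.0 (fully open); "grasp_force": force on a finger pad.
Only numpy, scipy, OpenCV 4.12 (cv2) and the standard library are available. Lean on these libraries where they do the work, as an engineer would, in place of code of your own. Each camera call takes 0.05 s, during which the arm holds its last target. There are 200 camera calls.

TASK

One pocket of the twin fixture holds a finished latch unit, the other a bare brass housing that missed plating. Lay the brass housing flat in the red reject tray, then build a new unit in the pocket it left, from the parts on the sloping rack: chrome housing first, black spacer on it, chrome cover on top, each right side up, squarely seated and let go before the next. Leave the finished unit and everything else on the bench where it is.

Things in the scene. Friction and masses are not known exactly. Their poses are not given: they have to be found in the camera images.
- fixture: fixed aluminium plate 140 x 300 x 12 mm with two blue pockets along its y. Origin: centre of underside; x along the pockets. A pocket is four L corner guides round a flat floor 12 mm above the table: inside 116 (x) x 62 (y) mm, straight to 48 mm above the floor, then flared to 60 mm. Guides 6 mm thick; the long sides are open over the middle 68 mm for fingers.
- pocket_left (a point): centre of the floor of the fixture's +y pocket, axes as the fixture
- pocket_right (a point): centre of the floor of the fixture's -y pocket, axes as the fixture
- reject: bare brass-yellow latch housing that missed plating, seated at the start in one of the two pockets (either one). Same shape as the chrome housing: 110 x 56 x 28 mm, with the middle 44 mm of its length waisted to 46 mm wide (y). Origin: centre of underside, x along length, z up. 0.4 kg.
- finished: finished latch unit (chrome housing, black spacer, chrome cover as one piece), 110 x 56 x 56 mm, seated in the other pocket. Origin: centre of underside. Must stay there.
- rack: fixed dark steel drip rack 320 mm wide (y), slope rising towards its +x at 31.5 degrees. Origin: on the table under its centre. Two bars along y, 72 mm apart, carry three parts at y = -110, 0, 110 mm (any order), lengths up the slope, lower ends on a ledge 10 mm above the bars' top. Undersides' centres 85 mm above the table; free space below between the bars.
- housing: chrome latch housing, 110 x 56 x 28 mm, waisted to 46 mm wide (y) over the middle 44 mm of its length; lies on the rack. Origin: centre of underside; x along its length (up the slope at start), y across, z out of its top face. 0.4 kg.
- spacer: black plastic spacer plate, 110 x 56 x 14 mm, waisted to 51 mm wide (y) over the middle 44 mm; lies on the rack. Origin and axes as the housing. 0.09 kg.
- cover: chrome cover plate, 110 x 56 x 14 mm, plain rectangle with a round disc mark on top; lies on the rack. Origin and axes as the housing. 0.2 kg.
- tray: red open reject tray fixed to the table, outside 220 (x) x 160 (y) x 40 mm high, walls and floor 5 mm. Origin: centre of underside.
- cleaner: bystander: white cleaner bottle, upright, 66 mm diameter, 170 mm high. Origin: centre of underside.
- tape: bystander: green ring-shaped tape roll lying flat, 100 mm diameter, 25 mm high. Origin: centre of underside.
- jar: bystander: amber jar, upright, 70 mm diameter, 85 mm high. Origin: centre of underside.
- wrench: bystander: steel wrench, 180 mm long, lying on the table. Origin: under its middle.
- mug: bystander: blue mug, 80 mm diameter, 90 mm high. Origin: centre of underside.
- brush: bystander: brush, 190 mm long, lying on the table. Origin: under its middle.
Things that resemble listed ones, but are neither listed nor needed, are in the scene too. What is meant by the spacer is not brown, and is the smaller of those in its own colour.

How it is judged:
On the way, in this order (a step that is already met when the one before it is completed fails the run):
1. the brass housing lies flat in the reject tray, let go (x of reject in the frame of tray between -0.105 and 0.105 m and y of reject in the frame of tray between -0.075 and 0.075 m and z of reject in the frame of tray below 0.012 m and angle between reject's own z axis and vertical below 0.12 rad and contact force between reject and the fingers below 0.1 N and linear speed of reject below 0.02 m/s), for 0.2 s.
2. the chrome housing is seated in the freed pocket, let go (((horizontal distance between housing and pocket_left below 0.007 m and z of housing in the frame of pocket_left between -0.004 and 0.004 m and angle between the x axis of housing and the x axis of fixture, either way round below 0.1 rad and angle between housing's own z axis and vertical below 0.07 rad) or (horizontal distance between housing and pocket_right below 0.007 m and z of housing in the frame of pocket_right between -0.004 and 0.004 m and angle between the x axis of housing and the x axis of fixture, either way round below 0.1 rad and angle between housing's own z axis and vertical below 0.07 rad)) and contact force between housing and the fingers below 0.1 N and linear speed of housing below 0.02 m/s), for 0.2 s.
3. the spacer lies squarely on the housing, let go (((horizontal distance between spacer and pocket_left below 0.007 m and z of spacer in the frame of pocket_left between 0.024 and 0.032 m and angle between the x axis of spacer and the x axis of fixture, either way round below 0.1 rad and angle between spacer's own z axis and vertical below 0.07 rad) or (horizontal distance between spacer and pocket_right below 0.007 m and z of spacer in the frame of pocket_right between 0.024 and 0.032 m and angle between the x axis of spacer and the x axis of fixture, either way round below 0.1 rad and angle between spacer's own z axis and vertical below 0.07 rad)) and contact force between spacer and the fingers below 0.1 N and linear speed of spacer below 0.02 m/s), for 0.2 s.
4. the cover lies squarely on the spacer, let go (((horizontal distance between cover and pocket_left below 0.007 m and z of cover in the frame of pocket_left between 0.038 and 0.046 m and angle between the x axis of cover and the x axis of fixture, either way round below 0.1 rad and angle between cover's own z axis and vertical below 0.07 rad) or (horizontal distance between cover and pocket_right below 0.007 m and z of cover in the frame of pocket_right between 0.038 and 0.046 m and angle between the x axis of cover and the x axis of fixture, either way round below 0.1 rad and angle between cover's own z axis and vertical below 0.07 rad)) and contact force between cover and the fingers below 0.1 N and linear speed of cover below 0.02 m/s), for 0.2 s.
At the end, for the whole second after the job is handed in: Brass housing flat (0.12 rad) on the tray floor; housing, spacer, cover stacked in its old pocket, right side up, centred to 7 mm, turned < 0.1 rad, tilted < 0.07 rad, undersides 0, 28, 42 mm above its floor to 4 mm; all released, at rest; finished unit within 8 mm of its place (all of step 1 and all of step 2 and all of step 3 and all of step 4 and distance of finished from where it was at the start of the episode below 0.008 m); the robot touches nothing.
It fails at once if the finished unit is moved more than 8 mm (distance of finished from where it was at the start of the episode above 0.008 m).
It fails at once if a bystander is moved more than 30 mm (distance of any of cleaner, tape, jar, wrench, mug, brush from where it was at the start of the episode above 0.03 m).
It also fails if it takes over 72 s, if anything falls off the work surface, if the arm or the gripper's body presses on something with over 40 N, if the wrist force passes 120 N, or if a joint passes its speed limit or range.

## Working session

There is one attempt and no reset: what is moved stays moved. The work goes in short steps, Python scripts to look and compute and a tool call to move; the robot and the scene stay as the last step left them, time stands still between calls to the robot, and variables do not carry over. Pictures are saved under pics/ and viewed, at most 10 in all, crops included, and the job is handed in when it is done.

Besides the shell and the picture viewer there is one more tool, called after ">>>" in YAML: its name, and indented under it one key for each argument. jog_arm: Moves the arm, as the interface text tells. Its arguments: {"type":"object","properties":{"increments":{"type":"array"},"grip_force":{"type":"number"}},"required":["increments"]}

```bash
mkdir -p pics
cat > h.py <<'E'
import numpy as np, cv2
from workcell import get_obs, optics, workorder, manip
from scipy.spatial.transform import Rotation as Ro
def snap(n):
    c=optics.camera(n); np.savez('pics/last_%s.npz'%n,**c); return c
def load(n): return dict(np.load('pics/last_%s.npz'%n))
def cloud(c):
    "world point per pixel (400x640x3), nan where no depth"
    h,w=c['depth'].shape; v,u=np.mgrid[:h,:w].astype(float)
    K=c['K']; x=(u-K[0,2])/K[0,0]; y=(v-K[1,2])/K[1,1]; X,Y=x.copy(),y.copy()
    for _ in range(15):
        s=1+float(c['k1'])*(X*X+Y*Y); X,Y=x/s,y/s
    d=np.where(c['depth']>0,c['depth'],np.nan); P=np.stack([X*d,Y*d,d],-1)
    return (P-c['t'])@c['R']
def proj(c,p):
    q=np.atleast_2d(p)@c['R'].T+c['t']; s=q[:,:2]/q[:,2:]; s=s*(1+float(c['k1'])*(s**2).sum(1,keepdims=True))
    return s*[c['K'][0,0],c['K'][1,1]]+[c['K'][0,2],c['K'][1,2]]
def save(n,im,sc=1): cv2.imwrite('pics/'+n,cv2.resize(im[:,:,::-1],None,fx=sc,fy=sc,interpolation=cv2.INTER_CUBIC))
E
python3 - <<'E'
from h import *
o=get_obs(); print({k:np.round(v,3) for k,v in o.items()}, manip.tip_extent)
for n in ('top','side','wrist'):
    c=snap(n); save(n+'0.png',c['color']); print(n,c['K'].round(1).tolist(),c['k1'],(-c['R'].T@c['t']).round(3),c['R'].round(2).tolist())
E
```

```text
{'clock': np.float64(0.0), 'joint_pos': array([-1.263,  0.333, -0.065,  1.461,  0.022,  1.35 , -0.088]), 'joint_velocities': array([ 0.002,  0.   , -0.001,  0.   , -0.   ,  0.001, -0.001]), 'tau': array([-1.0000e-03, -6.2546e+01,  4.9000e-02, -3.9160e+01,  1.6000e-02,
        1.0000e-02, -0.0000e+00]), 'position': array([0.203, 0.591, 0.256]), 'ee_rot': array([ 0.165,  0.986, -0.001, -0.   ]), 'ft_force': array([-0.546, -0.228, -0.454]), 'torque': array([-0.015, -0.072, -0.014]), 'grasp_force': np.float64(0.0), 'grip_width': np.float64(0.996)} 0.025
top [[460.2, 0.0, 316.4], [0.0, 460.2, 198.3], [0.0, 0.0, 1.0]] -0.02298039412226551 [ 0.375 -0.023  1.46 ] [[-0.02, -1.0, 0.01], [-1.0, 0.02, -0.08], [0.08, -0.01, -1.0]]
side [[388.4, 0.0, 315.0], [0.0, 388.4, 193.8], [0.0, 0.0, 1.0]] -0.0077029495060133785 [ 0.438 -0.778  0.741] [[1.0, -0.07, -0.02], [-0.06, -0.66, -0.75], [0.04, 0.74, -0.67]]
wrist [[334.8, 0.0, 323.0], [0.0, 334.8, 200.2], [0.0, 0.0, 1.0]] -0.043048826364609716 [0.129 0.617 0.373] [[0.32, 0.95, -0.0], [0.9, -0.31, 0.3], [0.29, -0.1, -0.95]]
```

View pics/top0.png

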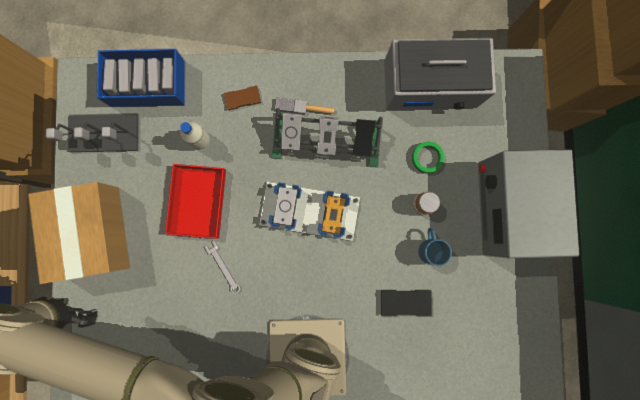

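View pics/side0.png

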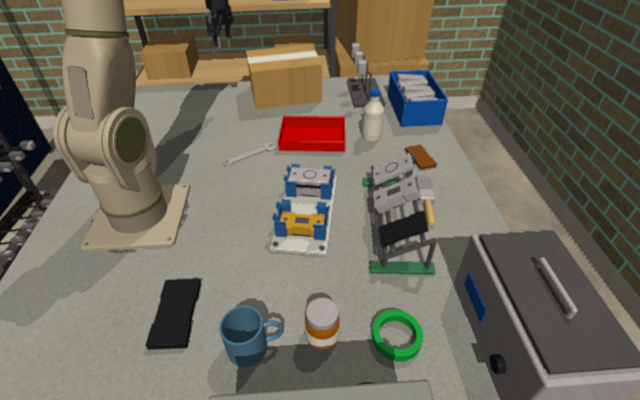

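Top view: brass housing in the −y pocket at (333,213), and the finished unit at (284,207). On the rack are the cover with disc (291,132), the waisted chrome housing (328,136) and a black plate (367,138). Spacer candidates are the black plate on the rack (367,138), the larger black slab on the table (404,302) and the brown block (242,98). The rack one fits: it is black, the smaller of the two blacks, and on the rack. I'll confirm it in a crop.

Run:
```python
from h import *
for n in ('top','side'):
    c=load(n); W=cloud(c)
    if n=='top': save('crop1.png',c['color'][85:315,150:445],2.6)
    col=c['color'].astype(int); hsv=cv2.cvtColor(c['color'],cv2.COLOR_RGB2HSV).astype(int)
    H,S,V=hsv[...,0],hsv[...,1],hsv[...,2]; X,Y,Z=W[...,0],W[...,1],W[...,2]
    box=lambda x0,x1,y0,y1:(X>x0)&(X<x1)&(Y>y0)&(Y<y1)
    def rep(name,m):
        m=cv2.morphologyEx(m.astype(np.uint8),cv2.MORPH_OPEN,np.ones((2,2)))>0
        P=W[m]; P=P[np.isfinite(P).all(1)]
        if len(P)<10: print(n,name,'few',len(P)); return
        r=cv2.minAreaRect(P[:,:2].astype(np.float32)*1000)
        print(n,name,len(P),'med',np.median(P,0).round(3),'rect',np.round(r[0],1),np.round(r[1],1),round(r[2],1),'z10/90',np.percentile(P[:,2],[10,90]).round(3))
    rep('red',(S>180)&((H<6)|(H>174))&(V>80)&box(.2,.7,.1,.6))
    rep('redfloor',(S>180)&((H<6)|(H>174))&(Z<.02)&box(.2,.7,.1,.6))
    rep('brass',(S>130)&(H>12)&(H<28)&box(.2,.45,-.2,.2)&(Z>.02))
    rep('blue',(S>100)&(H>100)&(H<125)&box(.2,.5,-.2,.2)&(Z>.05))
    rep('finished',(S<60)&box(.2,.48,-.2,.2)&(Z>.055)&(Z<.09))
    rep('table',(Z<.01)&(S<60)&box(.2,.3,-.3,.3))
    rep('blackrack',(V<60)&(Z>.07)&box(.4,.7,-.35,0.05))
    rep('blackslab',(V<60)&(Z>.005)&box(-.1,.3,-.5,-.15))
    rep('chrome',(V>90)&(S<60)&(Z>.06)&box(.47,.7,-.2,.16))
    rep('platelow',(V>110)&(S<60)&(Z>.005)&(Z<.025)&box(.2,.48,-.25,.25))
    print(n,'pix',W[[213,207,132,136,138,302],[333,284,291,328,367,404]].round(3).tolist() if n=='top' else '')
```

```text
top red 3648 med [0.486 0.341 0.005] rect [487.6 336.3] [161.2 219.4] 83.8 z10/90 [0.    0.026]
top redfloor 3059 med [0.486 0.341 0.005] rect [488.  337.8] [156.3 209.7] 83.5 z10/90 [0.    0.009]
top brass 274 med [ 0.406 -0.089  0.039] rect [414.9 -88.8] [56.8 68. ] 84.2 z10/90 [0.022 0.043]
top blue 210 med [ 0.406 -0.055  0.064] rect [447.9 -21.5] [234.4 133. ] 79.3 z10/90 [0.014 0.072]
top finished 415 med [0.442 0.056 0.067] rect [446.7  57.4] [58.8 74.9] 77.4 z10/90 [0.058 0.071]
top table 6031 med [ 0.247 -0.003 -0.   ] rect [246.5  -3.1] [100.8 600.5] 0.1 z10/90 [-0.004  0.004]
top blackrack 525 med [ 0.662 -0.19   0.093] rect [ 666.5 -198.4] [ 72.8 102.1] 82.3 z10/90 [0.073 0.113]
top blackslab 1250 med [ 0.159 -0.316  0.019] rect [ 211.  -330.8] [185.  188.5] 85.4 z10/90 [0.015 0.024]
top chrome 1127 med [0.647 0.02  0.082] rect [598.7 -18.8] [169.6 277.9] 84.0 z10/90 [0.063 0.116]
top platelow 1480 med [ 0.432 -0.028  0.011] rect [388.   47.9] [218.3 477.5] 22.8 z10/90 [0.006 0.016]
top pix [[0.442, -0.091, 0.037], [0.463, 0.059, 0.07], [0.685, 0.032, 0.101], [0.669, -0.0
[... 388 characters left out ...]
  0.06 ] rect [453.6 -17.5] [227.4 132.4] 80.0 z10/90 [0.049 0.068]
side finished 398 med [0.449 0.047 0.069] rect [448.3  52. ] [63.7 71.3] 80.9 z10/90 [0.06  0.071]
side table 5965 med [ 0.253 -0.097  0.001] rect [252.8 -31.7] [114.4 659.8] 1.3 z10/90 [-0.001  0.003]
side blackrack 818 med [ 0.663 -0.195  0.096] rect [ 674.5 -168.9] [ 97.4 101.2] 81.0 z10/90 [0.074 0.116]
side blackslab 2693 med [ 0.167 -0.331  0.02 ] rect [ 213.5 -314.7] [157.4 178.6] 87.0 z10/90 [0.012 0.022]
side chrome 1441 med [ 0.659 -0.023  0.087] rect [616.4 -23.7] [273.  237.7] 6.9 z10/90 [0.066 0.118]
side platelow 1294 med [ 0.434 -0.126  0.013] rect [377.2  42.2] [182.2 480.5] 22.7 z10/90 [0.007 0.015]
side pix
```

View pics/crop1.png

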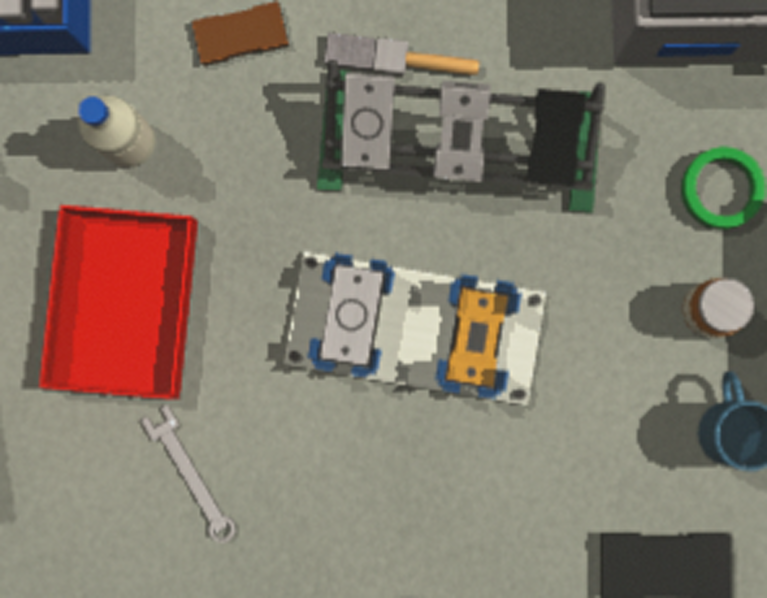

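The crop confirms the −y end of the rack holds the smaller black plate, which is the spacer. The slab at the lower right and the brown block are decoys. Next I move to a wrist view over the fixture.

>>> jog_arm:
  increments:
    - [-0.021,-0.023,-0.002,0,0,0,1]
    - [-0.043,-0.047,-0.004,0,0,0,1]
    - [-0.064,-0.07,-0.006,0,0,0,1]
    - [-0.086,-0.094,-0.008,0,0,0,1]
    - [-0.107,-0.117,-0.01,0,0,0,1]

```text
clock: 0.57
position: [0.2667, 0.444, 0.2661]
ee_rot: [0.165, 0.986, -0.0, -0.0]
ft_force: [0.4, 0.1, 0.7]
grip_width: 1.0
grasp_force: 0.0
```

>>> jog_arm:
  increments:
    - [-0.021,-0.023,-0.002,0,0,0,1]
    - [-0.043,-0.047,-0.004,0,0,0,1]
    - [-0.064,-0.07,-0.006,0,0,0,1]
    - [-0.086,-0.094,-0.008,0,0,0,1]
    - [-0.107,-0.117,-0.01,0,0,0,1]

```text
clock: 0.98
position: [0.3297, 0.2986, 0.2763]
ee_rot: [0.165, 0.986, 0.0, -0.0]
ft_force: [1.9, 0.5, 0.6]
grip_width: 0.999
grasp_force: 0.0
```

>>> jog_arm:
  increments:
    - [-0.017,-0.029,-0.002,0,0,0,1]
    - [-0.035,-0.058,-0.004,0,0,0,1]
    - [-0.052,-0.087,-0.006,0,0,0,1]
    - [-0.07,-0.116,-0.008,0,0,0,1]
    - [-0.087,-0.145,-0.01,0,0,0,1]

```text
clock: 1.4
position: [0.3645, 0.1331, 0.2863]
ee_rot: [0.165, 0.986, 0.0, -0.0]
ft_force: [0.2, 1.1, 0.3]
grip_width: 0.998
grasp_force: 0.0
```

>>> jog_arm:
  increments:
    - [-0.017,-0.029,-0.002,0,0,-0.03,1]
    - [-0.035,-0.058,-0.004,0,0,-0.06,1]
    - [-0.052,-0.087,-0.006,0,0,-0.09,1]
    - [-0.087,-0.145,-0.01,0,0,-0.125,1]
    - [-0.087,-0.145,-0.01,0,0,-0.125,1]

```text
clock: 1.82
position: [0.3998, -0.0342, 0.2965]
ee_rot: [0.103, 0.995, 0.0, 0.0]
ft_force: [-0.5, 0.2, -0.4]
grip_width: 0.996
grasp_force: 0.0
```

```bash
cat > m.py <<'E'
from h import *
import sys
o=get_obs(); print('TCP',o['position'].round(4),Ro.from_quat(o['ee_rot']).as_matrix().round(3).tolist(),'v',abs(o['joint_velocities']).max().round(3),o['clock'])
c=snap('wrist'); save(sys.argv[1],c['color'],1.25)
W=cloud(c); X,Y,Z=W[...,0],W[...,1],W[...,2]
hsv=cv2.cvtColor(c['color'],cv2.COLOR_RGB2HSV).astype(int); H,S,V=hsv[...,0],hsv[...,1],hsv[...,2]
box=lambda x0,x1,y0,y1:(X>x0)&(X<x1)&(Y>y0)&(Y<y1)
def rep(name,m):
    m=cv2.morphologyEx(m.astype(np.uint8),cv2.MORPH_OPEN,np.ones((2,2)))>0
    n,l,st,_=cv2.connectedComponentsWithStats(m.astype(np.uint8))
    for i in range(1,n):
        if st[i,4]<150: continue
        P=W[l==i]; P=P[np.isfinite(P).all(1)]
        r=cv2.minAreaRect(P[:,:2].astype(np.float32)*1000)
        print(name,len(P),'px',st[i,:4],'rect',np.round(r[0],1),np.round(r[1],1),round(r[2],1),'z',np.percentile(P[:,2],[10,50,90]).round(4))
E
cat > m1.py <<'E'
from m import *
rep('brass',(S>130)&(H>12)&(H<28)&box(.3,.6,-.2,.2)&(Z>.032))
rep('blue',(S>100)&(H>100)&(H<125)&box(.2,.6,-.2,.2)&(Z>.066))
rep('finished',(S<60)&box(.3,.58,-.2,.2)&(Z>.055)&(Z<.09))
rep('plate',(V>110)&(S<60)&(Z>.006)&(Z<.02)&box(.3,.6,-.25,.25))
rep('table',(Z<.006)&(S<60)&box(.2,.6,-.3,.3))
rep('chrome',(V>90)&(S<60)&(Z>.075)&box(.57,.8,-.25,.16))
rep('black',(V<60)&(Z>.075)&box(.57,.8,-.35,.05))
E
python3 m1.py w1.png
```

```text
TCP [ 0.3998 -0.0342  0.2965] [[-0.979, 0.205, 0.001], [0.205, 0.979, 0.0], [-0.0, 0.0, -1.0]] v 0.624 1.8167
brass 2578 px [261 162  48  88] rect [441.5 -88.6] [ 52.7 112.8] 79.1 z [0.0391 0.0402 0.0413]
finished 5011 px [389 163  59  97] rect [486.1  65.2] [ 78.7 145.1] 78.9 z [0.0668 0.0682 0.0692]
plate 4555 px [320 144  78 107] rect [458.4  -7. ] [ 83.6 156.3] 71.0 z [0.0113 0.0123 0.0134]
plate 2446 px [223 146  49 105] rect [ 433.8 -133.9] [ 58.8 144.5] 78.6 z [0.0113 0.0124 0.0135]
table 99065 px [ 67   0 524 317] rect [4.022e+02 3.000e-01] [602.3 402. ] 89.8 z [-0.0009  0.0002  0.0013]
table 606 px [565   0  28  45] rect [300.3 291.7] [57.3 27. ] 16.6 z [-0.001   0.0001  0.0012]
chrome 638 px [311 351  45  21] rect [521.3 -60.7] [ 54.1 267.5] 85.5 z [0.0821 0.0859 0.0905]
chrome 620 px [399 352  33  32] rect [532.4  21.6] [294.6  46.4] 3.7 z [0.0773 0.0829 0.0908]
black 402 px [228 367  37  18] rect [ 519.8 -112.5] [ 41.4 297.5] 57.6 z [0.0767 0.0797 0.3459]
```

View pics/w1.png

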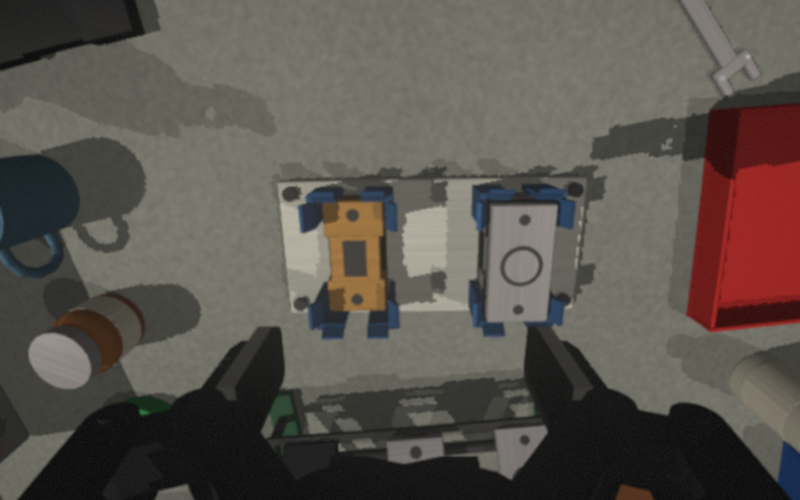

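The wrist view shows the brass housing at (355,258) and the finished unit at (521,265), both upright in blue guides. The arm was still moving, so I re-measure closer and settled.

>>> jog_arm:
  increments:
    - [-0.004,-0.018,0.025,0,0,-0.01,1]
    - [-0.011,-0.054,0.075,0,0,-0.015,1]
    - [-0.011,-0.054,0.075,0,0,-0.015,1]
    - [-0.011,-0.054,0.075,0,0,-0.015,1]
    - [-0.011,-0.054,0.075,0,0,-0.015,1]

```text
clock: 2.28
position: [0.399, -0.0856, 0.2211]
ee_rot: [0.096, 0.995, -0.0, -0.001]
ft_force: [-0.4, 1.0, 0.3]
grip_width: 0.999
grasp_force: 0.0
```

```bash
python3 m1.py w2.png
python3 - <<'E'
from h import *
# settled-model fit: brass in top/side, plate outline & blue guides
for n in ('top','side','wrist'):
    c=load(n); W=cloud(c); hsv=cv2.cvtColor(c['color'],cv2.COLOR_RGB2HSV).astype(int); H,S,V=hsv[...,0],hsv[...,1],hsv[...,2]
    X,Y,Z=W[...,0],W[...,1],W[...,2]
    m=(S>120)&(H>10)&(H<28)&(X>.3)&(X<.56)&(Y>-.17)&(Y<-.03)&(Z>.03)
    m=cv2.morphologyEx(m.astype(np.uint8),cv2.MORPH_OPEN,np.ones((3,3)))>0
    P=W[m]; r=cv2.minAreaRect(P[:,:2].astype(np.float32)*1000); print(n,len(P),np.round(r[0],1),np.round(r[1],1),round(r[2],1),np.percentile(P[:,2],[5,50,95]).round(4))
    b=(S>90)&(H>98)&(H<125)&(X>.3)&(X<.6)&(Y>-.2)&(Y<.15)&(Z>.06)&(Z<.08)
    for nm,k in (('R',Y+.21*(X-.44)*-1<-.02),('L',Y+.21*(X-.44)*-1>-.02)):
        P=W[b&k]; r=cv2.minAreaRect(P[:,:2].astype(np.float32)*1000); print(' guides',nm,len(P),np.round(r[0],1),np.round(r[1],1),round(r[2],1))
E
```

```text
TCP [ 0.399  -0.0856  0.2211] [[-0.982, 0.191, -0.001], [0.191, 0.982, 0.0], [0.001, -0.0, -1.0]] v 0.037 2.2833
brass 3911 px [299 167  59 107] rect [441.  -87.2] [ 56.8 112.9] 78.8 z [0.0393 0.0402 0.0411]
blue 162 px [291 159  24   7] rect [374.3 -97.8] [18.3 12.3] 78.3 z [0.0654 0.0702 0.0721]
blue 169 px [341 159  25   7] rect [379.8 -55.3] [21.9  7.1] 76.1 z [0.0648 0.0704 0.072 ]
blue 149 px [472 159  26   7] rect [405.   64.1] [51.4  9. ] 69.6 z [0.0648 0.0706 0.0721]
blue 161 px [520 159  27   7] rect [414.  107.9] [57.9  8. ] 69.5 z [0.0646 0.07   0.0717]
blue 188 px [369 171   9  27] rect [400.6 -42.9] [ 6.  22.4] 78.0 z [0.0683 0.0707 0.072 ]
blue 150 px [457 170   8  30] rect [419.5  30.8] [11.2 33.7] 88.3 z [0.0604 0.0707 0.072 ]
blue 230 px [542 172  13  27] rect [437.3 128.6] [58.6 22.7] 72.9 z [0.0673 0.0699 0.0717]
blue 175 px [523 268  12  24] rect [545.8 108.4] [87.2 19.7] 39.4 z [0.0675 0.0702 0.0717]
finished 7673 px [455 171  84 119] rect [463.8  63. ] [200.1 111.9] 30.7 z [0.0661 0.068  0.069 ]
plate 4016 px [252 147  62 126] rect [ 434.3 -132.8] [ 60.5 145.3] 78.8 z [0.0114 0.0123 0.0134]
plate 6148 px [369 147  77 126] rect [458.1 -10.8] [ 83.3 145.6] 78.8 z [0.0112 0.0122 0.0131]
table 122388 px [ 59   0 581 354] rect [401.3 -21.3] [558.6 402.4] 89.9 z [-0.0008  0.0002  0.0012]
top 496 [438.3 -90.5] [ 54.3 109.6] 79.1 [0.034  0.0395 0.0442]
 guides R 155 [438.1 -90.6] [ 81.1 136.5] 79.4
 guides L 153 [466.3  57. ] [ 81.  135.9] 79.3
side 483 [440.1 -91. ] [ 60.9 109.3] 84.5 [0.0341 0.0405 0.0431]
 guides R 213 [438.4 -91.4] [ 80.6 133. ] 78.6
 guides L 147 [466.8  55.3] [ 82.6 133.6] 79.1
wrist 4491 [438. -89.] [ 54.5 108.6] 79.2 [0.039  0.0402 0.0414]
 guides R 1639 [437.9 -89.4] [ 81.4 135.3] 79.2
 guides L 1780 [466.5  57.9] [ 82.4 136.3] 79.6
```

>>> jog_arm:
  increments:
    - [-0.02,0.001,0.03,0,0,0,1]
    - [-0.039,0.001,0.06,0,0,0,1]
    - [-0.039,0.001,0.09,0,0,0,1]
    - [-0.039,0.001,0.09,0,0,0,1]
    - [-0.039,0.001,0.09,0,0,0,1]

```text
clock: 2.75
position: [0.4378, -0.0912, 0.1316]
ee_rot: [0.095, 0.996, -0.001, -0.001]
ft_force: [-0.4, 0.3, 1.0]
grip_width: 1.0
grasp_force: 0.0
```

```bash
cat > d.py <<'E'
from h import *
import sys
def delta(p,R=None):
    "tool-frame shift and turn from the measured pose to world pose p (R: 3x3)"
    o=get_obs(); A=Ro.from_quat(o['ee_rot']); s=A.inv().apply(np.array(p)-o['position'])
    r=(A.inv()*Ro.from_matrix(R)).as_rotvec() if R is not None else np.zeros(3)
    print('t',round(float(o['clock']),2),'pos',o['position'].round(4),'v',abs(o['joint_velocities']).max().round(3),'shift',s.round(4),'turn',r.round(4),'grip',round(float(o['grip_width']),3),round(float(o['grasp_force']),1),'F',o['ft_force'].round(1))
def frame(yaw,tilt=0):
    "tool y along (-sin,cos) of yaw; tilt>0 leans the tool to point ahead"
    return (Ro.from_euler('z',yaw)*Ro.from_euler('y',-tilt)*Ro.from_matrix(np.diag([-1,1,-1]))).as_matrix()
PR=np.array([.438,-.0895]); FY=np.radians(-10.9)
E
python3 -c "
from d import *
delta([*PR,.037],frame(FY))"
```

```text
t 2.75 pos [ 0.4378 -0.0912  0.1316] v 0.058 shift [-0.      0.0018  0.0946] turn [-0.0015 -0.002   0.0006] grip 1.0 0.0 F [-0.4  0.3  1. ]
```

>>> jog_arm:
  increments:
    - [0,0.001,0.025,0,0,0,1]
    - [0,0.001,0.05,0,0,0,1]
    - [0,0.001,0.075,0,0,0,1]
    - [0,0.001,0.094,0,0,0,1]
    - [0,0.001,0.094,0,0,0,1]
  grip_force: 40

```text
clock: 3.17
position: [0.4378, -0.0896, 0.0367]
ee_rot: [0.094, 0.996, 0.001, -0.001]
ft_force: [-0.3, 0.2, 0.1]
grip_width: 0.999
grasp_force: 0.0
```

>>> jog_arm:
  increments:
    - [0,0,0,0,0,0,-1]
    - [0,0,0,0,0,0,-1]
    - [0,0,0,0,0,0,-1]
    - [0,0,0,0,0,0,-1]
    - [0,0,0,0,0,0,-1]

```text
clock: 3.58
position: [0.4395, -0.0906, 0.0392]
ee_rot: [0.095, 0.995, 0.001, 0.001]
ft_force: [-3.8, 1.4, 14.8]
grip_width: 0.53
grasp_force: 39.5
```

```bash
python3 -c "
from d import *
delta([*PR,.037],frame(FY))"
```

```text
t 3.58 pos [ 0.4395 -0.0906  0.0392] v 0.001 shift [0.0017 0.0008 0.0022] turn [ 0.0022  0.0023 -0.0002] grip 0.53 39.5 F [-3.8  1.4 14.8]
```

>>> jog_arm:
  increments:
    - [0,0,-0.03,0,0,0,-1]
    - [0,0,-0.065,0,0,0,-1]
    - [0,0,-0.1,0,0,0,-1]
    - [0,0,-0.13,0,0,0,-1]
    - [0,0,-0.13,0,0,0,-1]

```text
clock: 4.0
position: [0.4409, -0.0915, 0.173]
ee_rot: [0.096, 0.995, 0.002, 0.004]
ft_force: [1.4, -0.6, -4.1]
grip_width: 0.532
grasp_force: 46.3
```

>>> jog_arm:
  increments:
    - [0.002,0.025,0,0,0,0,-1]
    - [0.004,0.06,0,0,0,0,-1]
    - [0.007,0.1,0,0,0,0,-1]
    - [0.01,0.14,0,0,0,0,-1]
    - [0.013,0.18,0,0,0,0,-1]

```text
clock: 4.42
position: [0.4589, 0.0899, 0.1671]
ee_rot: [0.096, 0.995, 0.0, -0.0]
ft_force: [1.6, -0.5, -4.3]
grip_width: 0.531
grasp_force: 46.2
```

>>> jog_arm:
  increments:
    - [0.003,0.04,0,0,0,0,-1]
    - [0.006,0.08,0,0,0,0,-1]
    - [0.009,0.12,0,0,0,0,-1]
    - [0.011,0.16,0,0,0,0,-1]
    - [0.014,0.2,0,0,0,0,-1]

```text
clock: 4.83
position: [0.4832, 0.289, 0.1668]
ee_rot: [0.095, 0.995, -0.0, -0.0]
ft_force: [1.2, 0.5, -4.0]
grip_width: 0.533
grasp_force: 46.2
```

>>> jog_arm:
  increments:
    - [0.003,0.03,0,0,0,-0.02,-1]
    - [0.004,0.049,0,0,0,-0.05,-1]
    - [0.004,0.049,0,0,0,-0.08,-1]
    - [0.004,0.049,0,0,0,-0.08,-1]
    - [0.004,0.049,0,0,0,-0.08,-1]

```text
clock: 5.25
position: [0.4889, 0.3352, 0.1667]
ee_rot: [0.056, 0.998, -0.001, -0.0]
ft_force: [0.4, -0.6, -4.6]
grip_width: 0.531
grasp_force: 46.2
```

Run:
```python
from d import *
delta([.490,.337,.0345],frame(np.radians(-6.3)))
c=snap('wrist'); W=cloud(c); hsv=cv2.cvtColor(c['color'],cv2.COLOR_RGB2HSV).astype(int); H,S,V=hsv[...,0],hsv[...,1],hsv[...,2]
m=(S>150)&((H<6)|(H>174))&(W[...,2]<.06); P=W[m]; r=cv2.minAreaRect(P[:,:2].astype(np.float32)*1000); print(len(P),np.round(r[0],1),np.round(r[1],1),r[2],np.percentile(P[:,2],[5,50,95]).round(4))
save('w3.png',c['color'])
```

```text
t 5.25 pos [0.4889 0.3352 0.1667] v 0.014 shift [-0.001   0.002   0.1322] turn [-0.0012 -0.0006 -0.0023] grip 0.531 46.2 F [ 0.4 -0.6 -4.6]
27631 [476.5 341.4] [159.4 189.1] 83.6359634399414 [0.0042 0.0056 0.0403]
```

View pics/w3.png

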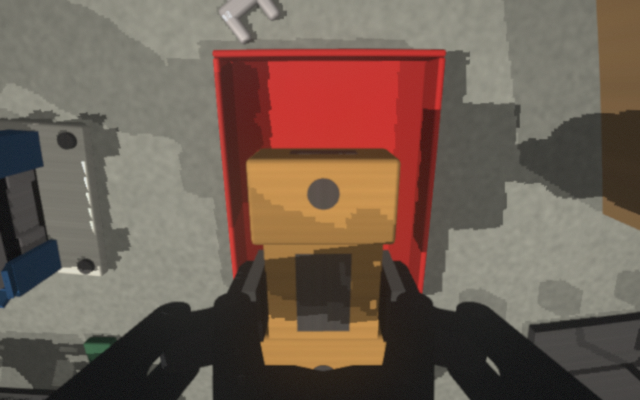

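The brass housing is held squarely over the tray, with its near part at (322,195). Now I lower it and let go.

>>> jog_arm:
  increments:
    - [0.003,0.003,0.035,0,0,0,-1]
    - [0.003,0.003,0.07,0,0,0,-1]
    - [0.003,0.003,0.105,0,0,0,-1]
    - [0.003,0.003,0.125,0,0,0,-1]
    - [0.003,0.003,0.131,0,0,0,-1]

```text
clock: 5.72
position: [0.4846, 0.337, 0.0327]
ee_rot: [0.056, 0.998, -0.002, -0.002]
ft_force: [-0.2, -1.0, -2.8]
grip_width: 0.53
grasp_force: 46.4
```

>>> jog_arm:
  increments:
    - [0,0,0,0,0,0,-1]
    - [0,0,0,0,0,0,0.9]
    - [0,0,0,0,0,0,1]
    - [0,0,0,0,0,0,1]
    - [0,0,0,0,0,0,1]

```text
clock: 6.13
position: [0.4874, 0.3401, 0.0381]
ee_rot: [0.055, 0.998, 0.001, 0.001]
ft_force: [1.2, -0.8, 0.1]
grip_width: 1.0
grasp_force: 0.0
```

>>> jog_arm:
  increments:
    - [0,0,0,0,0,0,1]
    - [0,0,-0.03,0,0,0,1]
    - [0,0,-0.07,0,0,0,1]
    - [0,0,-0.11,0,0,0,1]
    - [0,0,-0.14,0,0,0,1]

```text
clock: 6.55
position: [0.4872, 0.3395, 0.18]
ee_rot: [0.056, 0.998, 0.001, 0.001]
ft_force: [0.8, -0.1, 0.1]
grip_width: 0.999
grasp_force: 0.0
```

Run:
```python
from d import *
delta([.490,.337,.0345],frame(np.radians(-6.3)))
c=snap('wrist'); W=cloud(c); hsv=cv2.cvtColor(c['color'],cv2.COLOR_RGB2HSV).astype(int); H,S,V=hsv[...,0],hsv[...,1],hsv[...,2]
m=(S>130)&(H>10)&(H<28)&(W[...,2]<.06); P=W[m]; r=cv2.minAreaRect(P[:,:2].astype(np.float32)*1000); print(len(P),np.round(r[0],1),np.round(r[1],1),r[2],np.percentile(P[:,2],[5,50,95]).round(4))
```

```text
t 6.55 pos [0.4872 0.3395 0.18  ] v 0.658 shift [-0.0028 -0.0025  0.1455] turn [ 0.0022  0.002  -0.0014] grip 0.999 0.0 F [ 0.8 -0.1  0.1]
6780 [491.2 338.9] [ 61.8 120.6] 83.65701293945312 [0.0314 0.0332 0.0343]
```

Step 1 looks done: the brass top is at z 0.033, which means flat on the tray floor. Now a tilted view of the rack.

Run:
```python
from d import *
delta([.495,-.09,.195],frame(np.radians(-6.3),.55)); delta([.495,-.09,.195])
```

```text
t 6.6 pos [0.4892 0.3408 0.1856] v 0.131 shift [-0.0538 -0.4274 -0.0125] turn [ 0.0074 -0.5435 -0.0038] grip 1.002 0.0 F [2.4 1.  4.9]
t 6.6 pos [0.4892 0.3408 0.1856] v 0.131 shift [-0.0538 -0.4274 -0.0125] turn [0. 0. 0.] grip 1.002 0.0 F [2.4 1.  4.9]
```

>>> jog_arm:
  increments:
    - [-0.004,-0.035,-0.002,0,0,0,1]
    - [-0.009,-0.07,-0.004,0,0,0,1]
    - [-0.014,-0.11,-0.006,0,0,0,1]
    - [-0.019,-0.15,-0.008,0,0,0,1]
    - [-0.024,-0.19,-0.01,0,0,0,1]

```text
clock: 7.02
position: [0.4891, 0.1462, 0.1867]
ee_rot: [0.055, 0.998, 0.0, 0.0]
ft_force: [0.6, 0.0, 0.6]
grip_width: 0.998
grasp_force: 0.0
```

>>> jog_arm:
  increments:
    - [-0.005,-0.04,0,0,0,0,1]
    - [-0.01,-0.08,0,0,0,0,1]
    - [-0.015,-0.12,0,0,0,0,1]
    - [-0.02,-0.16,0,0,0,0,1]
    - [-0.025,-0.2,0,0,0,0,1]

```text
clock: 7.43
position: [0.4917, -0.0555, 0.1868]
ee_rot: [0.055, 0.998, 0.001, 0.001]
ft_force: [1.0, -0.0, -0.1]
grip_width: 1.001
grasp_force: 0.0
```

>>> jog_arm:
  increments:
    - [-0.002,-0.02,0,0,-0.11,0,1]
    - [-0.005,-0.037,0,0,-0.22,0,1]
    - [-0.005,-0.037,0,0,-0.33,0,1]
    - [-0.005,-0.037,0,0,-0.44,0,1]
    - [-0.005,-0.037,0,0,-0.54,0,1]

```text
clock: 7.85
position: [0.493, -0.0905, 0.1874]
ee_rot: [0.053, 0.961, -0.013, 0.27]
ft_force: [0.6, -0.5, -0.3]
grip_width: 0.998
grasp_force: 0.0
```

>>> jog_arm:
  increments:
    - [0,0,0,0,0,0,1]
    - [0,0,0,0,0,0,1]
    - [0,0,0,0,0,0,1]

```text
clock: 8.1
position: [0.4937, -0.0914, 0.1873]
ee_rot: [0.054, 0.962, -0.015, 0.266]
ft_force: [0.6, -0.6, 0.1]
grip_width: 0.997
grasp_force: 0.0
```

Run:
```python
from d import *
delta([.495,-.09,.195],frame(np.radians(-6.3),.55))
c=snap('wrist'); save('w4.png',c['color'],1.25)
W=cloud(c)
top=load('top')
# plane of top faces near seeds from top camera
for nm,y in (('cover',.032),('housing',-.078),('spacer',-.196)):
    x=.668; m=(abs(W[...,0]-x)<.06)&(abs(W[...,1]-y-.12*0)<.03)&(W[...,2]>.06)&(W[...,2]<.16)
    P=W[m]; print(nm,len(P))
    if len(P)>50:
        for _ in range(3):
            A=np.c_[P[:,:2],np.ones(len(P))]; k,*_=np.linalg.lstsq(A,P[:,2],rcond=None); e=abs(A@k-P[:,2]); P=P[e<.004]
        print(' plane',k.round(4),'slope',np.degrees(np.arctan(np.hypot(*k[:2]))).round(1),'dir',np.degrees(np.arctan2(k[1],k[0])).round(1), len(P))
```

```text
t 8.1 pos [ 0.4937 -0.0914  0.1873] v 0.021 shift [-0.005   0.0015 -0.006 ] turn [-0.0005 -0.011  -0.0017] grip 0.997 0.0 F [ 0.6 -0.6  0.1]
cover 3438
 plane [ 0.6435 -0.0515 -0.3428] slope 32.8 dir -4.6 3078
housing 6339
 plane [ 0.624  -0.0526 -0.3119] slope 32.1 dir -4.8 3861
spacer 4725
 plane [ 0.6285 -0.0397 -0.3273] slope 32.2 dir -3.6 4345
```

View pics/w4.png

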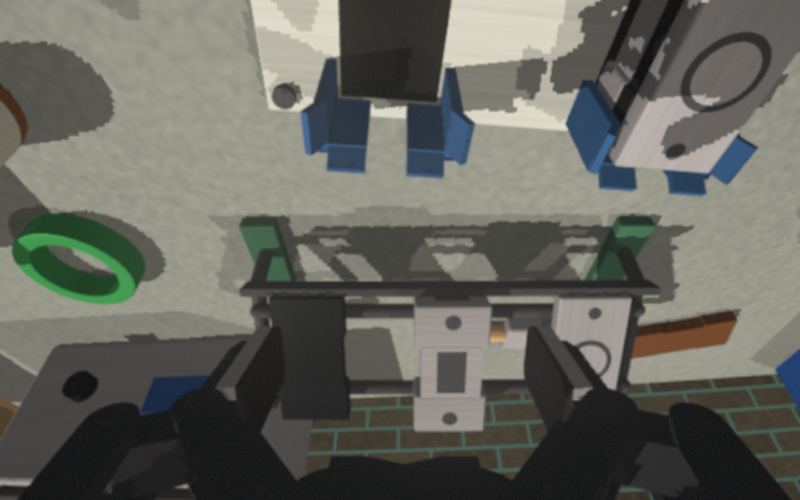

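The tilted view shows the black waisted spacer at (312,355), the chrome waisted housing at (450,365) and the cover with disc at (590,340). The pocket has emptied at (390,50), and the dark patch there is probably shadow, which I'll check. Side rails stand close outside the outer parts.

Run:
```python
from d import *
c=load('wrist'); W=cloud(c)
print('pocket floor z',np.nanmedian(W[30:75,285:340].reshape(-1,3),0).round(4), np.nanpercentile(W[30:75,285:340,2],[5,95]).round(4))
# slope-frame: origin near housing, u up slope, v = across, w = normal
th=np.radians(31.5)
for yaw in (-5,-6):
    B=Ro.from_euler('z',yaw,degrees=True).as_matrix()@Ro.from_euler('y',-th).as_matrix()
    O=np.array([.665,-.08,.085]); Q=(W-O)@B; np.save('pics/Q.npy',Q)
    U,Vv,N=Q[...,0],Q[...,1],Q[...,2]
    h=(abs(Vv)<.045)&(abs(U)<.08)&(N>-.05)&(N<.05)
    print(yaw,'N hist',np.histogram(N[h],bins=np.arange(-.02,.05,.005)))
    wtop=np.median(N[h&(N>.015)]); m=h&(abs(N-wtop)<.006); m=cv2.morphologyEx(m.astype(np.uint8),cv2.MORPH_OPEN,np.ones((3,3)))>0
    P=Q[m]; r=cv2.minAreaRect((P[:,:2]*1000).astype(np.float32)); print(' housing top n',wtop.round(4),'rect',np.round(r[0],1),np.round(r[1],1),round(r[2],1),'u',np.percentile(P[:,0],[.5,99.5]).round(4),'v',np.percentile(P[:,1],[.5,99.5]).round(4))
    A=np.c_[P[:,:2],np.ones(len(P))]; print(' plane',np.linalg.lstsq(A,P[:,2],rcond=None)[0].round(4))
    cc=np.array([r[0][0]/1000,r[0][1]/1000,wtop-.028]); print(' underside centre',(B@cc+O).round(4))
    # profile across v at two u bands, max N
    for u0,u1 in ((-.055,-.03),(-.02,0.02),(.02,.05)):
        s=(U>u0)&(U<u1)&(abs(Vv)<.2); print(' band',u0)
        out=[]
        for v in np.arange(-.175,.176,.01):
            q=s&(abs(Vv-v)<.005); out.append('%d:%s'%(round(v*1000),('%.0f'%(1000*np.nanpercentile(N[q],90)) if q.sum()>4 else '-')))
        if yaw==-5: print('  '+' '.join(out))
```

```text
pocket floor z [ 0.4731 -0.0962  0.0128] [0.0116 0.0139]
-5 N hist (array([  52,  427,  597,  213,  713,  152,  169, 4742,  825,    0,    0,
          0,    0,    0]), array([-2.00000000e-02, -1.50000000e-02, -1.00000000e-02, -5.00000000e-03,
        3.46944695e-18,  5.00000000e-03,  1.00000000e-02,  1.50000000e-02,
        2.00000000e-02,  2.50000000e-02,  3.00000000e-02,  3.50000000e-02,
        4.00000000e-02,  4.50000000e-02,  5.00000000e-02]))
 housing top n 0.0193 rect [13.   6.1] [ 56.2 108.7] 89.3 u [-0.0411  0.0663] v [-0.0222  0.0335]
 plane [ 0.0036 -0.0095  0.0192]
 underside centre [ 0.6811 -0.0753  0.0843]
 band -0.055
  -175:-67 -165:-52 -155:3 -145:3 -135:3 -125:7 -115:7 -105:7 -95:7 -85:7 -75:6 -65:2 -55:2 -45:2 -35:2 -25:6 -15:20 -5:20 5:20 15:19 25:19 35:18 45:1 55:1 65:1 75:0 85:1 95:4 105:4 115:4 125:4 135:4 145:1 155:-1 165:-1 175:-52
 band -0.02
  -175:-99 -165:- -155:-14 -145:-11 -135:- -125:7 -115:7 -105:7 -95:7 -85:7 -75:7 -65:-9 -55:-9 -45:-9 -35:-9 -25:19 -15:20 -5:20 5:20 15:20 25:20 35:19 45:-9 55:-10 65:-10 75:-10 85:3 95:5 105:5 115:5 125:5 135:5 145:5
[... 186 characters left out ...]
 55:-9 65:-10 75:-11 85:-107 95:-107 105:-112 115:-112 125:5 135:5 145:4 155:-13 165:-17 175:-
-6 N hist (array([  55,  459,  566,  214,  703,  158,  163, 4675,  897,    0,    0,
          0,    0,    0]), array([-2.00000000e-02, -1.50000000e-02, -1.00000000e-02, -5.00000000e-03,
        3.46944695e-18,  5.00000000e-03,  1.00000000e-02,  1.50000000e-02,
        2.00000000e-02,  2.50000000e-02,  3.00000000e-02,  3.50000000e-02,
        4.00000000e-02,  4.50000000e-02,  5.00000000e-02]))
 housing top n 0.0193 rect [12.9  6.1] [108.7  56.2] 0.1 u [-0.0411  0.0661] v [-0.022   0.0333]
 plane [ 0.0037 -0.0007  0.0192]
 underside centre [ 0.6811 -0.0755  0.0843]
 band -0.055
 band -0.02
 band 0.02
```

```bash
cat >> d.py <<'E'
RY,TH=np.radians(-6.),np.radians(31.5); RT=frame(RY,TH); NRM=-RT[:,2]; HC=np.array([.681,-.0755,.0843]); RV=RT[:,1]
E
python3 - <<'E'
from d import *
delta(HC+.12*NRM,RT); print(NRM.round(3),RV.round(3))
E
```

```text
t 8.15 pos [ 0.494  -0.0913  0.1873] v 0.012 shift [-0.1038  0.0361  0.0629] turn [-0.0036 -0.0105 -0.0058] grip 0.996 0.0 F [-0.1  0.5 -0.2]
[-0.52   0.055  0.853] [0.105 0.995 0.   ]
```

>>> jog_arm:
  increments:
    - [-0.025,0.009,0.015,0,0,0,1]
    - [-0.05,0.018,0.03,0,0,0,1]
    - [-0.075,0.027,0.045,0,0,0,1]
    - [-0.104,0.036,0.062,-0.004,-0.01,-0.006,1]
    - [-0.104,0.036,0.062,-0.004,-0.01,-0.006,1]

```text
clock: 8.57
position: [0.6232, -0.0649, 0.1864]
ee_rot: [0.047, 0.961, -0.016, 0.271]
ft_force: [-0.0, 0.3, -0.3]
grip_width: 1.0
grasp_force: 0.0
```

>>> jog_arm:
  increments:
    - [0,0,0,0,0,0,1]
    - [0,0,0,0,0,0,1]
    - [0,0,0,0,0,0,1]

```text
clock: 8.82
position: [0.617, -0.0689, 0.1869]
ee_rot: [0.05, 0.961, -0.014, 0.271]
ft_force: [-0.4, -0.2, -0.0]
grip_width: 1.001
grasp_force: 0.0
```

Run:
```python
from d import *
delta(HC+.0295*NRM,RT)
c=snap('wrist'); W=cloud(c); B=Ro.from_euler('z',RY).as_matrix()@Ro.from_euler('y',-TH).as_matrix(); Q=(W-HC)@B
m=(abs(Q[...,0])<.08)&(abs(Q[...,1])<.035)&(abs(Q[...,2]-.028)<.005); m=cv2.morphologyEx(m.astype(np.uint8),cv2.MORPH_OPEN,np.ones((3,3)))>0
P=Q[m]; r=cv2.minAreaRect((P[:,:2]*1000).astype(np.float32)); print(len(P),np.round(r[0],1),np.round(r[1],1),round(r[2],1),np.median(P[:,2]).round(4),np.percentile(P[:,1],[1,99]).round(4),np.percentile(P[:,0],[1,99]).round(4))
```

```text
t 8.82 pos [ 0.617  -0.0689  0.1869] v 0.028 shift [-0.0012  0.0001  0.0916] turn [ 0.0007 -0.0001  0.0006] grip 1.001 0.0 F [-0.4 -0.2 -0. ]
11613 [0.6 0.1] [ 55.5 109. ] 89.9 0.0281 [-0.0266  0.0266] [-0.0532  0.0532]
```

>>> jog_arm:
  increments:
    - [-0.001,0,0.025,0,0,0,1]
    - [-0.001,0,0.05,0,0,0,1]
    - [-0.001,0,0.075,0,0,0,1]
    - [-0.001,0,0.0915,0,0,0,1]
    - [-0.001,0,0.0915,0,0,0,1]

```text
clock: 9.28
position: [0.6649, -0.0738, 0.1069]
ee_rot: [0.05, 0.962, -0.014, 0.27]
ft_force: [-0.9, 0.3, -0.6]
grip_width: 0.997
grasp_force: 0.0
```

>>> jog_arm:
  increments:
    - [0,0,0,0,0,0,1]
    - [0,0,0,0,0,0,-1]
    - [0,0,0,0,0,0,-1]
    - [0,0,0,0,0,0,-1]
    - [0,0,0,0,0,0,-1]

```text
clock: 9.7
position: [0.6659, -0.0733, 0.1106]
ee_rot: [0.05, 0.961, -0.013, 0.272]
ft_force: [-9.9, 0.6, 12.6]
grip_width: 0.53
grasp_force: 38.2
```

>>> jog_arm:
  increments:
    - [0,0,0,0,0,0,-1]
    - [0,0,0,0,0,0,-1]

```text
clock: 9.87
position: [0.6658, -0.0734, 0.1106]
ee_rot: [0.05, 0.961, -0.013, 0.272]
ft_force: [-11.5, 0.2, 12.9]
grip_width: 0.53
grasp_force: 38.4
```

```bash
python3 -c "
from d import *
delta(HC+.0295*NRM,RT)"
```

```text
t 9.87 pos [ 0.6658 -0.0734  0.1106] v 0.001 shift [ 0.0007 -0.0005  0.0009] turn [0.0021 0.0018 0.0004] grip 0.53 38.4 F [-11.5   0.2  12.9]
```

>>> jog_arm:
  increments:
    - [0,0,-0.02,0,0,0,-1]
    - [0,0,-0.05,0,0,0,-1]
    - [0,0,-0.08,0,0,0,-1]
    - [0,0,-0.11,0,0,0,-1]
    - [0,0,-0.11,0,0,0,-1]

```text
clock: 10.28
position: [0.6076, -0.0679, 0.2051]
ee_rot: [0.05, 0.961, -0.013, 0.272]
ft_force: [0.2, 0.1, -4.0]
grip_width: 0.528
grasp_force: 47.9
```

```bash
python3 -c "
from d import *
delta([*PR,.17],frame(FY))"
```

```text
t 10.28 pos [ 0.6076 -0.0679  0.2051] v 0.212 shift [ 0.1601 -0.0391 -0.0574] turn [0.0263 0.551  0.0837] grip 0.528 47.9 F [ 0.2  0.1 -4. ]
```

>>> jog_arm:
  increments:
    - [0.032,-0.008,-0.012,0.005,0.11,0.017,-1]
    - [0.064,-0.016,-0.023,0.01,0.22,0.033,-1]
    - [0.096,-0.023,-0.034,0.016,0.33,0.05,-1]
    - [0.128,-0.031,-0.046,0.021,0.44,0.067,-1]
    - [0.16,-0.039,-0.057,0.026,0.551,0.084,-1]

```text
clock: 10.7
position: [0.4371, -0.0888, 0.1681]
ee_rot: [0.095, 0.995, 0.001, -0.003]
ft_force: [1.4, 0.1, -6.7]
grip_width: 0.53
grasp_force: 47.8
```

>>> jog_arm:
  increments:
    - [0,0,0,0,0,0,-1]
    - [0,0,0,0,0,0,-1]
    - [0,0,0,0,0,0,-1]
    - [0,0,0,0,0,0,-1]

```text
clock: 11.03
position: [0.4395, -0.0889, 0.168]
ee_rot: [0.095, 0.996, -0.001, 0.0]
ft_force: [-0.6, -0.2, -4.7]
grip_width: 0.528
grasp_force: 47.8
```

```bash
cat > chk.py <<'E'
from d import *
# visible top face of the held part, in fixture axes about the pocket
def held(lo,hi,dark=False,half=.035):
    c=snap('wrist'); W=cloud(c); B=Ro.from_euler('z',FY).as_matrix(); Q=(W-[*PR,0])@B
    m=(abs(Q[...,0])<.09)&(abs(Q[...,1])<half)&(Q[...,2]>lo)&(Q[...,2]<hi)
    gray=c['color'].max(-1); m&=(gray<70) if dark else (gray>80)
    m=cv2.morphologyEx(m.astype(np.uint8),cv2.MORPH_OPEN,np.ones((3,3)))>0; P=Q[m]
    k=np.linalg.lstsq(np.c_[P[:,:2],np.ones(len(P))],P[:,2],rcond=None)[0]
    E=P[(P[:,0]<-.03)]; r=cv2.minAreaRect((E[:,:2]*1000).astype(np.float32))
    print('n',len(P),'slope xy',k[:2].round(3),'z0',k[2].round(4),'near end x',np.percentile(P[:,0],[.5,99.5]).round(4),'y',np.percentile(E[:,1],[1,99]).round(4),'rect',np.round(r[0],1),np.round(r[1],1),round(r[2],1)); return c
E
python3 - <<'E'
from chk import *
delta([*PR,.042],frame(FY)); c=held(.10,.20); save('w5.png',c['color'])
E
```

```text
t 11.03 pos [ 0.4395 -0.0889  0.168 ] v 0.004 shift [ 0.0014 -0.0007  0.126 ] turn [-0.0013  0.0002  0.0005] grip 0.528 47.8 F [-0.6 -0.2 -4.7]
n 16766 slope xy [ 0.019 -0.007] z0 0.1651 near end x [-0.0526  0.0396] y [-0.0253  0.0285] rect [-41.5   1.7] [22.9 56. ] 0.1
```

View pics/w5.png

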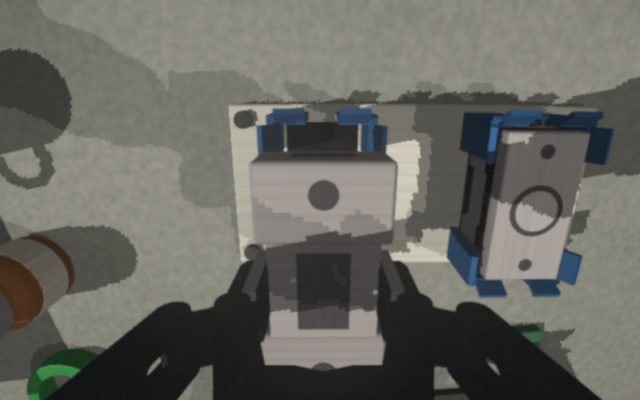

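The housing is held level, about 1.5 mm off centre in x and y. I correct that and lower it into the pocket.

>>> jog_arm:
  increments:
    - [0.0015,-0.0015,0.02,0,0,0,-1]
    - [0.0015,-0.0015,0.04,0,0,0,-1]
    - [0.0015,-0.0015,0.06,0,0,0,-1]
    - [0.0015,-0.0015,0.06,0,0,0,-1]
    - [0.0015,-0.0015,0.06,0,0,0,-1]

```text
clock: 11.5
position: [0.4368, -0.0908, 0.1077]
ee_rot: [0.095, 0.995, -0.002, -0.002]
ft_force: [0.5, -0.7, -3.3]
grip_width: 0.527
grasp_force: 47.7
```

>>> jog_arm:
  increments:
    - [0,0,0.015,0,0,0,-1]
    - [0,0,0.03,0,0,0,-1]
    - [0,0,0.045,0,0,0,-1]
    - [0,0,0.057,0,0,0,-1]
    - [0,0,0.063,0,0,0,-1]

```text
clock: 11.92
position: [0.4377, -0.0902, 0.045]
ee_rot: [0.095, 0.996, -0.001, -0.001]
ft_force: [-1.0, -0.2, -4.3]
grip_width: 0.528
grasp_force: 47.7
```

Run:
```python
from chk import *
delta([*PR,.042],frame(FY)); c=held(.03,.06)
```

```text
t 11.92 pos [ 0.4377 -0.0902  0.045 ] v 0.185 shift [-0.0002  0.0007  0.003 ] turn [-0.0015 -0.0009  0.0008] grip 0.528 47.7 F [-1.  -0.2 -4.3]
n 17331 slope xy [0.005 0.046] z0 0.0425 near end x [-0.0592  0.038 ] y [-0.026   0.0317] rect [-46.7   2.2] [33.5 59.6] 0.0
```

>>> jog_arm:
  increments:
    - [0,0,0.001,0,0,0,-1]
    - [0,0,0.001,0,0,0,0.9]
    - [0,0,0.001,0,0,0,1]
    - [0,0,0.001,0,0,0,1]
    - [0,0,0.001,0,0,0,1]

```text
clock: 12.38
position: [0.4378, -0.0905, 0.0445]
ee_rot: [0.095, 0.995, -0.001, -0.0]
ft_force: [0.5, 0.5, -0.2]
grip_width: 1.002
grasp_force: 0.0
```

>>> jog_arm:
  increments:
    - [0,0,0,0,0,0,1]
    - [0,0,-0.03,0,0,0,1]
    - [0,0,-0.07,0,0,0,1]
    - [0,0,-0.11,0,0,0,1]
    - [0,0,-0.13,0,0,0,1]

```text
clock: 12.8
position: [0.4386, -0.0918, 0.1773]
ee_rot: [0.096, 0.995, -0.001, 0.001]
ft_force: [0.1, 0.8, -0.6]
grip_width: 1.003
grasp_force: 0.0
```

>>> jog_arm:
  increments:
    - [0.02,0,0,0,0,0,1]
    - [0.04,0,0,0,0,0,1]
    - [0.04,0,0,0,0,0,1]
    - [0.04,0,0,0,0,0,1]

```text
clock: 13.13
position: [0.3979, -0.0825, 0.1741]
ee_rot: [0.095, 0.995, 0.001, -0.0]
ft_force: [-0.3, 0.5, 0.5]
grip_width: 1.002
grasp_force: 0.0
```

Run:
```python
from chk import *
c=held(.034,.046)
SC=HC+RT[:,1]*-.11; delta(SC+.13*NRM,RT)
```

```text
n 5792 slope xy [-0.002 -0.001] z0 0.0402 near end x [-0.053   0.0543] y [-0.026   0.0266] rect [-41.8  -0.4] [23.5 55.3] 0.4
t 13.18 pos [ 0.3984 -0.0827  0.1741] v 0.04 shift [-0.2179 -0.0548 -0.0211] turn [-0.0236 -0.5499 -0.0833] grip 1.005 0.0 F [-0.2 -1.   0.1]
```

Housing seated: top z 0.040, within 1 mm of centre, level. Next the spacer.

>>> jog_arm:
  increments:
    - [-0.038,-0.01,-0.004,-0.004,-0.11,-0.016,0.6]
    - [-0.076,-0.02,-0.008,-0.009,-0.22,-0.033,0.6]
    - [-0.114,-0.03,-0.011,-0.014,-0.33,-0.05,0.6]
    - [-0.152,-0.039,-0.015,-0.019,-0.44,-0.066,0.6]
    - [-0.19,-0.048,-0.018,-0.024,-0.55,-0.083,0.6]

```text
clock: 13.6
position: [0.5776, -0.1683, 0.1933]
ee_rot: [0.05, 0.96, -0.017, 0.274]
ft_force: [1.5, 2.4, -3.0]
grip_width: 0.803
grasp_force: 0.0
```

>>> jog_arm:
  increments:
    - [-0.012,-0.007,0.007,0,0,0,0.6]
    - [-0.024,-0.007,0.014,0,0,0,0.6]
    - [-0.024,-0.007,0.014,0,0,0,0.6]
    - [-0.024,-0.007,0.014,0,0,0,0.6]
    - [-0.024,-0.007,0.014,0,0,0,0.6]

```text
clock: 14.02
position: [0.6036, -0.1767, 0.192]
ee_rot: [0.05, 0.961, -0.018, 0.27]
ft_force: [-0.3, 0.2, 0.3]
grip_width: 0.802
grasp_force: 0.0
```

```bash
cat > rk.py <<'E'
from d import *
def part(C):
    c=snap('wrist'); W=cloud(c); B=Ro.from_euler('z',RY).as_matrix()@Ro.from_euler('y',-TH).as_matrix(); Q=(W-C)@B
    m=(abs(Q[...,0])<.08)&(abs(Q[...,1])<.04)&(abs(Q[...,2]-.014)<.005); m=cv2.morphologyEx(m.astype(np.uint8),cv2.MORPH_OPEN,np.ones((3,3)))>0
    P=Q[m]; r=cv2.minAreaRect((P[:,:2]*1000).astype(np.float32)); k=np.linalg.lstsq(np.c_[P[:,:2],np.ones(len(P))],P[:,2],rcond=None)[0]
    print(len(P),np.round(r[0],1),np.round(r[1],1),round(r[2],1),'top n',np.median(P[:,2]).round(4),'slopes',k[:2].round(3),'v',np.percentile(P[:,1],[1,99]).round(4),'u',np.percentile(P[:,0],[1,99]).round(4))
    for a in (-.045,-.01,.01):  # rails beside, n level
        print('  ',a,[(int(v*1000),round(float(1000*np.nanmax(np.r_[-99,Q[...,2][(abs(Q[...,0]-a)<.01)&(abs(Q[...,1]-v)<.003)&(Q[...,2]<.03)]])))) for v in np.r_[-.06:-.03:.005,.03:.061:.005]])
    return c
E
python3 - <<'E'
from rk import *
SC=HC+RT[:,1]*-.11; delta(SC+.028*NRM,RT); c=part(SC)
E
```

```text
t 14.02 pos [ 0.6036 -0.1767  0.192 ] v 0.141 shift [-0.0004 -0.0006  0.0985] turn [-0.0065 -0.0014  0.0031] grip 0.802 0.0 F [-0.3  0.2  0.3]
11480 [-2.  -0.3] [ 79.5 116.5] 89.7 top n 0.0142 slopes [ 0.015 -0.001] v [-0.0307  0.0293] u [-0.0592  0.0539]
   -0.045 [(-60, -99000), (-55, -99000), (-50, 11), (-45, 11), (-40, 11), (-35, 11), (30, 15), (34, 11), (39, 11), (44, 10), (49, 11), (54, 11), (59, 11)]
   -0.01 [(-60, -99000), (-55, -99000), (-50, -6), (-45, -5), (-40, -6), (-35, -99000), (30, -99000), (34, -99000), (39, -91), (44, -91), (49, -91), (54, -91), (59, -92)]
   0.01 [(-60, -99000), (-55, -99000), (-50, -6), (-45, -5), (-40, -6), (-35, -99000), (30, -99000), (34, -103), (39, -98), (44, -98), (49, -98), (54, -99), (59, -98)]
```

>>> jog_arm:
  increments:
    - [0,-0.001,0.025,-0.004,0,0.002,0.6]
    - [0,-0.001,0.05,-0.004,0,0.002,0.6]
    - [0,-0.001,0.075,-0.004,0,0.002,0.6]
    - [0,-0.001,0.095,-0.004,0,0.002,0.6]
    - [0,-0.001,0.099,-0.004,0,0.002,0.6]
  grip_force: 30

```text
clock: 14.48
position: [0.6533, -0.1822, 0.105]
ee_rot: [0.05, 0.962, -0.013, 0.269]
ft_force: [-0.3, -0.1, -0.1]
grip_width: 0.798
grasp_force: 0.0
```

>>> jog_arm:
  increments:
    - [0,0,0,0,0,0,0.6]
    - [0,0,0,0,0,0,-1]
    - [0,0,0,0,0,0,-1]
    - [0,0,0,0,0,0,-1]
    - [0,0,0,0,0,0,-1]

```text
clock: 14.9
position: [0.6537, -0.1827, 0.1096]
ee_rot: [0.051, 0.961, -0.013, 0.272]
ft_force: [-8.0, 0.2, 8.3]
grip_width: 0.586
grasp_force: 31.1
```

>>> jog_arm:
  increments:
    - [0,0,0,0,0,0,-1]
    - [0,0,0,0,0,0,-1]

```text
clock: 15.07
position: [0.6537, -0.1827, 0.1096]
ee_rot: [0.051, 0.961, -0.013, 0.272]
ft_force: [-8.6, 0.1, 8.2]
grip_width: 0.583
grasp_force: 31.1
```

```bash
python3 -c "
from d import *
SC=HC+RT[:,1]*-.11; delta(SC+.028*NRM,RT)"
```

```text
t 15.07 pos [ 0.6537 -0.1827  0.1096] v 0.002 shift [-0.0004 -0.0005  0.0019] turn [ 0.0029  0.0011 -0.0023] grip 0.583 31.1 F [-8.6  0.1  8.2]
```

>>> jog_arm:
  increments:
    - [0,0,-0.02,0,0,0,-1]
    - [0,0,-0.05,0,0,0,-1]
    - [0,0,-0.08,0,0,0,-1]
    - [0,0,-0.11,0,0,0,-1]
    - [0,0,-0.11,0,0,0,-1]

```text
clock: 15.48
position: [0.5963, -0.177, 0.2033]
ee_rot: [0.052, 0.961, -0.012, 0.272]
ft_force: [0.4, 0.3, -0.7]
grip_width: 0.585
grasp_force: 33.1
```

```bash
python3 -c "
from d import *
delta([*PR,.17],frame(FY))"
```

```text
t 15.48 pos [ 0.5963 -0.177   0.2033] v 1.061 shift [ 0.1597  0.0702 -0.0584] turn [0.0289 0.5501 0.081 ] grip 0.585 33.1 F [ 0.4  0.3 -0.7]
```

>>> jog_arm:
  increments:
    - [0.032,0.014,-0.012,0.005,0.11,0.017,-1]
    - [0.064,0.028,-0.023,0.01,0.22,0.033,-1]
    - [0.096,0.042,-0.034,0.016,0.33,0.05,-1]
    - [0.128,0.056,-0.046,0.022,0.44,0.067,-1]
    - [0.16,0.07,-0.057,0.028,0.55,0.083,-1]

```text
clock: 15.9
position: [0.4403, -0.0903, 0.1687]
ee_rot: [0.094, 0.996, 0.0, 0.008]
ft_force: [0.8, 0.9, -2.2]
grip_width: 0.586
grasp_force: 33.1
```

>>> jog_arm:
  increments:
    - [0,0,0,0,0,0,-1]
    - [0,0,0,0,0,0,-1]
    - [0,0,0,0,0,0,-1]
    - [0,0,0,0,0,0,-1]
    - [0,0,0,0,0,0,-1]

```text
clock: 16.32
position: [0.4421, -0.0918, 0.168]
ee_rot: [0.094, 0.995, -0.001, 0.011]
ft_force: [0.3, -0.1, -1.5]
grip_width: 0.583
grasp_force: 33.1
```

Run:
```python
from chk import *
delta([*PR,.072],frame(FY)); c=held(.10,.20,True); save('w6.png',c['color'])
```

```text
t 16.32 pos [ 0.4421 -0.0918  0.168 ] v 0.008 shift [0.0065 0.0014 0.0959] turn [0.0005 0.0214 0.0016] grip 0.583 33.1 F [ 0.3 -0.1 -1.5]
n 29280 slope xy [0.031 0.021] z0 0.1559 near end x [-0.0483  0.0559] y [-0.0275  0.0257] rect [-39.4  -1. ] [54.6 18.7] 90.0
```

View pics/w6.png

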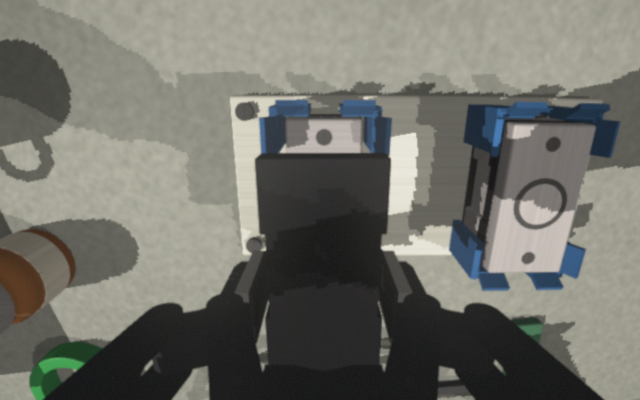

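The spacer is held level to about 2°, but the tool is 5 mm and 0.02 rad off. I correct that before lowering.

>>> jog_arm:
  increments:
    - [0.003,0.001,0.01,0,0.01,0.001,-1]
    - [0.0055,0.001,0.03,0,0.021,0.001,-1]
    - [0.0055,0.001,0.035,0,0.021,0.001,-1]
    - [0.0055,0.001,0.035,0,0.021,0.001,-1]
    - [0.0055,0.001,0.035,0,0.021,0.001,-1]

```text
clock: 16.78
position: [0.4372, -0.09, 0.1329]
ee_rot: [0.095, 0.996, -0.001, -0.001]
ft_force: [0.3, 0.1, -0.1]
grip_width: 0.582
grasp_force: 33.1
```

>>> jog_arm:
  increments:
    - [0,0,0,0,0,0,-1]
    - [0,0,0,0,0,0,-1]

```text
clock: 16.95
position: [0.4377, -0.0894, 0.1334]
ee_rot: [0.094, 0.996, 0.0, 0.0]
ft_force: [-0.7, -0.1, 0.0]
grip_width: 0.582
grasp_force: 33.1
```

Run:
```python
from chk import *
delta([*PR,.072],frame(FY)); c=held(.085,.15,True)
```

```text
t 16.95 pos [ 0.4377 -0.0894  0.1334] v 0.006 shift [-0.0003 -0.0001  0.0614] turn [0.0009 0.0002 0.0013] grip 0.582 33.1 F [-0.7 -0.1  0. ]
n 27652 slope xy [ 0.028 -0.012] z0 0.1191 near end x [-0.0535  0.051 ] y [-0.0262  0.0274] rect [-41.9   0.5] [23.8 55.8] 0.1
```

>>> jog_arm:
  increments:
    - [0,0,0.012,0,0,0,-1]
    - [0,0,0.026,0,0,0,-1]
    - [0,0,0.04,0,0,0,-1]
    - [0,0,0.052,0,0,0,-1]
    - [0,0,0.06,0,0,0,-1]

```text
clock: 17.42
position: [0.4371, -0.0891, 0.072]
ee_rot: [0.094, 0.996, 0.0, -0.001]
ft_force: [-0.1, 1.0, -0.6]
grip_width: 0.584
grasp_force: 33.1
```

>>> jog_arm:
  increments:
    - [0,0,0.003,0,0,0,-1]
    - [0,0,0.003,0,0,0,-1]
    - [0,0,0.003,0,0,0,-1]

```text
clock: 17.67
position: [0.4376, -0.0894, 0.0702]
ee_rot: [0.094, 0.996, 0.0, -0.0]
ft_force: [-0.2, -0.2, -1.3]
grip_width: 0.585
grasp_force: 34.1
```

Run:
```python
from chk import *
delta([*PR,.07],frame(FY)); c=held(.045,.068,True,.026)
```

```text
t 17.67 pos [ 0.4376 -0.0894  0.0702] v 0.007 shift [-0.0004 -0.      0.0002] turn [ 0.0004 -0.0003  0.0014] grip 0.585 34.1 F [-0.2 -0.2 -1.3]
n 24999 slope xy [0.005 0.003] z0 0.0548 near end x [-0.0543  0.0511] y [-0.0254  0.0254] rect [-47.   0.] [52.  34.1] 89.9
```

Almost in contact and well centred, so I release.

>>> jog_arm:
  increments:
    - [0,0,0,0,0,0,0.9]
    - [0,0,0,0,0,0,1]
    - [0,0,0,0,0,0,1]
    - [0,0,0,0,0,0,1]
    - [0,0,0,0,0,0,1]

```text
clock: 18.13
position: [0.4372, -0.0893, 0.0698]
ee_rot: [0.094, 0.996, 0.0, -0.0]
ft_force: [-0.1, 1.1, -0.3]
grip_width: 0.999
grasp_force: 0.0
```

>>> jog_arm:
  increments:
    - [0,0,-0.02,0,0,0,1]
    - [0,0,-0.05,0,0,0,1]
    - [0,0,-0.08,0,0,0,1]
    - [0.02,0,-0.105,0,0,0,1]
    - [0.04,0,-0.105,0,0,0,1]

```text
clock: 18.55
position: [0.4052, -0.0815, 0.1726]
ee_rot: [0.093, 0.996, 0.002, -0.002]
ft_force: [-0.6, 1.1, -1.9]
grip_width: 1.0
grasp_force: 0.0
```

>>> jog_arm:
  increments:
    - [0,0,0,0,0,0,1]
    - [0,0,0,0,0,0,1]
    - [0,0,0,0,0,0,1]

```text
clock: 18.8
position: [0.4033, -0.0815, 0.1705]
ee_rot: [0.094, 0.996, 0.003, -0.004]
ft_force: [-0.2, -0.8, -1.1]
grip_width: 1.003
grasp_force: 0.0
```

Run:
```python
from chk import *
c=held(.046,.062,True)
CC=HC+RT[:,1]*.11; delta(CC+.13*NRM,RT)
```

```text
n 9767 slope xy [ 0.001 -0.008] z0 0.0542 near end x [-0.0544  0.059 ] y [-0.0304  0.0275] rect [-43.2  -1.4] [59.7 27.9] 87.6
t 18.85 pos [ 0.4032 -0.0819  0.1702] v 0.038 shift [-0.1946  0.1622 -0.0264] turn [-0.0207 -0.5587 -0.0818] grip 1.003 0.0 F [ 0.1 -0.3  0.1]
```

Spacer is on the housing: top z 0.054, level and centred. Now the cover.

>>> jog_arm:
  increments:
    - [-0.029,0.024,-0.004,-0.004,-0.11,-0.016,0.6]
    - [-0.058,0.048,-0.008,-0.009,-0.22,-0.033,0.6]
    - [-0.088,0.073,-0.012,-0.013,-0.33,-0.05,0.6]
    - [-0.117,0.097,-0.016,-0.017,-0.44,-0.066,0.6]
    - [-0.146,0.122,-0.02,-0.021,-0.555,-0.082,0.6]

```text
clock: 19.27
position: [0.5713, 0.0117, 0.1892]
ee_rot: [0.049, 0.961, -0.014, 0.271]
ft_force: [1.7, -1.7, 0.4]
grip_width: 0.8
grasp_force: 0.0
```

>>> jog_arm:
  increments:
    - [0,0,0,0,0,0,0.6]
    - [0,0,0,0,0,0,0.6]

```text
clock: 19.43
position: [0.5692, 0.0109, 0.1876]
ee_rot: [0.049, 0.962, -0.016, 0.268]
ft_force: [-0.5, -0.6, -0.3]
grip_width: 0.798
grasp_force: 0.0
```

Run:
```python
from d import *
CC=HC+RT[:,1]*.11; delta(CC+.13*NRM,RT)
```

```text
t 19.43 pos [0.5692 0.0109 0.1876] v 0.057 shift [-0.0488  0.0356  0.0205] turn [-0.0036 -0.0059  0.0043] grip 0.798 0.0 F [-0.5 -0.6 -0.3]
```

>>> jog_arm:
  increments:
    - [-0.025,0.018,0.01,0,0,0,0.6]
    - [-0.049,0.036,0.02,-0.003,-0.005,0.003,0.6]
    - [-0.049,0.036,0.02,-0.003,-0.005,0.003,0.6]
    - [-0.049,0.036,0.02,-0.003,-0.005,0.003,0.6]
    - [-0.049,0.036,0.02,-0.003,-0.005,0.003,0.6]

```text
clock: 19.85
position: [0.6247, 0.0398, 0.1972]
ee_rot: [0.052, 0.961, -0.014, 0.271]
ft_force: [-0.5, 0.5, -0.7]
grip_width: 0.796
grasp_force: 0.0
```

Run:
```python
from rk import *
CC=HC+RT[:,1]*.11; delta(CC+.028*NRM,RT); c=part(CC)
```

```text
t 19.85 pos [0.6247 0.0398 0.1972] v 0.049 shift [0.001  0.0011 0.1039] turn [ 0.0007 -0.     -0.0026] grip 0.796 0.0 F [-0.5  0.5 -0.7]
11148 [-1.3 -0. ] [ 79.8 116.3] 89.9 top n 0.0139 slopes [ 0.013 -0.   ] v [-0.0283  0.0275] u [-0.0585  0.0545]
   -0.045 [(-60, 11), (-55, 11), (-50, 11), (-45, 11), (-40, 11), (-35, 11), (30, 14), (34, 11), (39, 11), (44, 11), (49, 11), (54, -99000), (59, -72)]
   -0.01 [(-60, -91), (-55, -91), (-50, -91), (-45, -90), (-40, -91), (-35, -99000), (30, 14), (34, -99000), (39, -6), (44, -6), (49, -7), (54, -99000), (59, -99000)]
   0.01 [(-60, -98), (-55, -98), (-50, -98), (-45, -98), (-40, -97), (-35, -99000), (30, 14), (34, -99000), (39, -6), (44, -6), (49, -7), (54, -99000), (59, -99000)]
```

>>> jog_arm:
  increments:
    - [0.001,0.001,0.025,0,0,-0.002,0.6]
    - [0.001,0.001,0.05,0,0,-0.002,0.6]
    - [0.001,0.001,0.075,0,0,-0.002,0.6]
    - [0.001,0.001,0.097,0,0,-0.002,0.6]
    - [0.001,0.001,0.104,0,0,-0.002,0.6]
  grip_force: 40

```text
clock: 20.32
position: [0.6779, 0.0359, 0.1066]
ee_rot: [0.051, 0.961, -0.012, 0.271]
ft_force: [-1.1, 0.3, 0.7]
grip_width: 0.795
grasp_force: 0.0
```

>>> jog_arm:
  increments:
    - [0,0,0,0,0,0,0.6]
    - [0,0,0,0,0,0,-1]
    - [0,0,0,0,0,0,-1]
    - [0,0,0,0,0,0,-1]
    - [0,0,0,0,0,0,-1]

```text
clock: 20.73
position: [0.6786, 0.0374, 0.1107]
ee_rot: [0.05, 0.961, -0.011, 0.273]
ft_force: [-7.6, -2.2, 9.5]
grip_width: 0.633
grasp_force: 43.6
```

>>> jog_arm:
  increments:
    - [0,0,0,0,0,0,-1]
    - [0,0,0,0,0,0,-1]

```text
clock: 20.9
position: [0.6786, 0.0374, 0.1107]
ee_rot: [0.05, 0.961, -0.011, 0.273]
ft_force: [-9.6, -1.5, 9.8]
grip_width: 0.639
grasp_force: 43.8
```

>>> jog_arm:
  increments:
    - [0,0,-0.02,0,0,0,-1]
    - [0,0,-0.05,0,0,0,-1]
    - [0,0,-0.08,0,0,0,-1]
    - [0,0,-0.11,0,0,0,-1]
    - [0,0,-0.11,0,0,0,-1]

```text
clock: 21.32
position: [0.6211, 0.0452, 0.206]
ee_rot: [0.049, 0.961, -0.009, 0.274]
ft_force: [0.8, 0.5, -2.1]
grip_width: 0.64
grasp_force: 44.2
```

```bash
python3 -c "
from d import *
delta([*PR,.17],frame(FY))"
```

```text
t 21.32 pos [0.6211 0.0452 0.206 ] v 0.114 shift [ 0.1618 -0.1524 -0.0594] turn [0.0337 0.5538 0.0865] grip 0.64 44.2 F [ 0.8  0.5 -2.1]
```

>>> jog_arm:
  increments:
    - [0.028,-0.026,-0.01,0.006,0.11,0.017,-1]
    - [0.055,-0.052,-0.02,0.012,0.22,0.034,-1]
    - [0.083,-0.078,-0.031,0.02,0.33,0.051,-1]
    - [0.11,-0.104,-0.041,0.026,0.44,0.069,-1]
    - [0.138,-0.13,-0.051,0.033,0.553,0.086,-1]

```text
clock: 21.73
position: [0.4633, -0.0711, 0.1744]
ee_rot: [0.096, 0.995, 0.002, -0.002]
ft_force: [-0.1, -1.0, -3.7]
grip_width: 0.638
grasp_force: 44.2
```

>>> jog_arm:
  increments:
    - [0,0,0,0,0,0,-1]
    - [0,0,0,0,0,0,-1]
    - [0,0,0,0,0,0,-1]

```text
clock: 21.98
position: [0.4649, -0.071, 0.1735]
ee_rot: [0.096, 0.995, -0.002, -0.0]
ft_force: [0.5, 0.7, -1.8]
grip_width: 0.634
grasp_force: 44.2
```

```bash
python3 -c "
from d import *
delta([*PR,.145],frame(FY))"
```

```text
t 21.98 pos [ 0.4649 -0.071   0.1735] v 0.019 shift [ 0.0229 -0.0232  0.0286] turn [-0.0031  0.0002 -0.0028] grip 0.634 44.2 F [ 0.5  0.7 -1.8]
```

>>> jog_arm:
  increments:
    - [0.012,-0.012,0.01,0,0,0,-1]
    - [0.023,-0.023,0.028,-0.002,0,-0.002,-1]
    - [0.023,-0.023,0.028,-0.002,0,-0.002,-1]
    - [0.023,-0.023,0.028,-0.002,0,-0.002,-1]
    - [0.023,-0.023,0.028,-0.002,0,-0.002,-1]

```text
clock: 22.4
position: [0.4384, -0.0885, 0.1461]
ee_rot: [0.095, 0.996, -0.0, 0.0]
ft_force: [-0.0, -0.4, -1.5]
grip_width: 0.635
grasp_force: 44.2
```

>>> jog_arm:
  increments:
    - [0,0,0,0,0,0,-1]
    - [0,0,0,0,0,0,-1]

```text
clock: 22.57
position: [0.4383, -0.0891, 0.1461]
ee_rot: [0.095, 0.995, -0.001, -0.0]
ft_force: [-0.1, -0.1, -1.4]
grip_width: 0.64
grasp_force: 44.2
```

Run:
```python
from chk import *
delta([*PR,.084],frame(FY)); c=held(.10,.16)
```

```text
t 22.57 pos [ 0.4383 -0.0891  0.1461] v 0.005 shift [ 0.0002 -0.0004  0.0621] turn [-0.0015  0.     -0.    ] grip 0.64 44.2 F [-0.1 -0.1 -1.4]
n 18683 slope xy [ 0.012 -0.01 ] z0 0.1297 near end x [-0.0541  0.0524] y [-0.0253  0.0286] rect [-42.1   1.6] [55.9 24.6] 89.4
```

>>> jog_arm:
  increments:
    - [0,-0.001,0.012,0,0,0,-1]
    - [0,-0.001,0.026,0,0,0,-1]
    - [0,-0.001,0.04,0,0,0,-1]
    - [0,-0.001,0.052,0,0,0,-1]
    - [0,-0.001,0.058,0,0,0,-1]

```text
clock: 23.03
position: [0.4368, -0.0906, 0.0863]
ee_rot: [0.095, 0.995, -0.002, -0.001]
ft_force: [-0.2, -0.6, -1.9]
grip_width: 0.636
grasp_force: 44.2
```

>>> jog_arm:
  increments:
    - [0,0,0.002,0,0,0,-1]
    - [0,0,0.002,0,0,0,-1]
    - [0,0,0.002,0,0,0,-1]

```text
clock: 23.28
position: [0.4376, -0.0908, 0.0861]
ee_rot: [0.096, 0.995, -0.001, -0.0]
ft_force: [0.9, -0.8, -1.6]
grip_width: 0.635
grasp_force: 44.2
```

Run:
```python
from chk import *
delta([*PR,.084],frame(FY)); c=held(.06,.085,False,.03)
```

```text
t 23.28 pos [ 0.4376 -0.0908  0.0861] v 0.011 shift [-0.0001  0.0014  0.0021] turn [-0.0015 -0.0005 -0.0013] grip 0.635 44.2 F [ 0.9 -0.8 -1.6]
n 20452 slope xy [ 0.013 -0.009] z0 0.0697 near end x [-0.0677  0.0521] y [-0.0281  0.0282] rect [-49.1  -0. ] [60.  38.1] 90.0
```

>>> jog_arm:
  increments:
    - [0,0,0.001,0,0,0,-1]
    - [0,0,0.001,0,0,0,-1]
    - [0,0,0.001,0,0,0,1]
    - [0,0,0.001,0,0,0,1]
    - [0,0,0.001,0,0,0,1]

```text
clock: 23.75
position: [0.4373, -0.0907, 0.0847]
ee_rot: [0.096, 0.995, -0.001, -0.001]
ft_force: [-0.1, 0.3, 0.1]
grip_width: 0.993
grasp_force: 0.0
```

>>> jog_arm:
  increments:
    - [0,0,0,0,0,0,1]
    - [0,0,0,0,0,0,1]
    - [0,0,-0.03,0,0,0,1]
    - [0,0,-0.06,0,0,0,1]
    - [0,0,-0.1,0,0,0,1]

```text
clock: 24.17
position: [0.4363, -0.0892, 0.1659]
ee_rot: [0.094, 0.996, -0.001, -0.003]
ft_force: [0.6, 1.7, -1.1]
grip_width: 1.0
grasp_force: 0.0
```

>>> jog_arm:
  increments:
    - [0.03,0,-0.02,0,0,0,1]
    - [0.06,0,-0.02,0,0,0,1]
    - [0.06,0,-0.02,0,0,0,1]
    - [0.06,0,-0.02,0,0,0,1]
    - [0.06,0,-0.02,0,0,0,1]

```text
clock: 24.58
position: [0.3777, -0.0764, 0.1859]
ee_rot: [0.093, 0.996, 0.002, -0.003]
ft_force: [0.5, 0.1, 0.4]
grip_width: 1.002
grasp_force: 0.0
```

Run:
```python
from chk import *
delta([*PR,.2],frame(FY)); c=held(.062,.075); save('w7.png',c['color'])
W=cloud(c); B=Ro.from_euler('z',FY).as_matrix(); Q=(W-[.4665,.0575,0])@B
m=(abs(Q[...,0])<.07)&(abs(Q[...,1])<.03)&(abs(Q[...,2]-.068)<.005)&(c['color'].min(-1)>60); P=Q[m]; print('finished',np.percentile(P,[2,98],axis=0).round(4).tolist())
```

```text
t 24.58 pos [ 0.3777 -0.0764  0.1859] v 0.055 shift [-0.0616 -0.0016 -0.0145] turn [ 0.0042 -0.0057  0.0038] grip 1.002 0.0 F [0.5 0.1 0.4]
n 8246 slope xy [-0.005 -0.004] z0 0.0682 near end x [-0.0674  0.054 ] y [-0.0275  0.0341] rect [-49.    2.7] [38.  64.4] 0.2
finished [[-0.0536, -0.0271, 0.0656], [0.0417, 0.0269, 0.0696]]
```

View pics/w7.png

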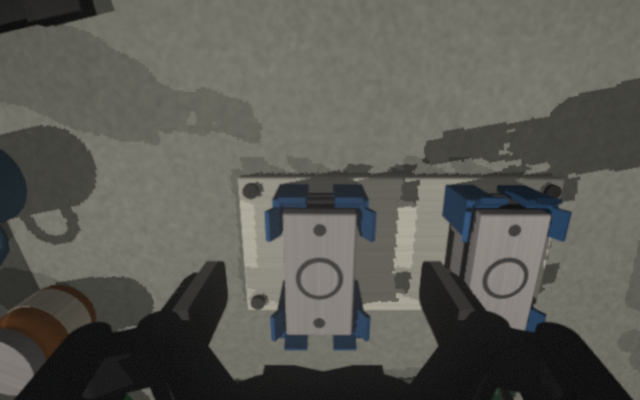

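The new unit sits squarely at (320,275) with its top at z 0.068, matching the finished unit at (508,275), which is undisturbed. I hand in.

```bash
python3 -c "
from h import *
print(workorder.hand_in())"
```

```text
the job is handed in; nothing more can be done
None
```

I handed the job in at about 24.6 s (no verdict came back): the brass housing lies flat in the red tray, the new unit measured level and centred in the freed pocket with its top at 68 mm, and the finished unit is still in place.

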